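# Clamp the brass lamp stem

## Robot

A 7-joint arm with a two-finger parallel gripper is mounted at the origin on the work surface. World frame = base frame: x ahead of the robot, y to its left, z up, the work surface at z = 0. Lengths are in mm, angles in rad, forces in N, time in s.
With the tool pointing down it reaches from about 400 to 875 mm from the base axis. Payload 4.4 kg.
Tool frame: the origin (TCP) lies midway between the tips of the shut fingers; the grasp point (between the pads) lies 19 mm behind it (ctrl.pinch_z is the distance from the TCP to the grasp point, in mm); z points along the fingers, y is the line along which they close (so a half turn about z gives the same grasp; the last joint's range is limited). The gripper opens to 85 mm and grips with 20 to 120 N. Pads are 22 mm wide; open, the fingers measure 114 mm over their backs; the gripper's body (76 mm by 85 mm) begins 54 mm behind the grasp point. The pads swing forward as they close: fully open they stand 13 mm farther back than shut.
Start: joints at [1.05, 0.628, 0.038, 1.517, -0.027, 0.996, -0.02], TCP at [285.562, -583.928, 231.313] pointing down, gripper open.
Joint ranges: [-3.06, 3.06], [-0.37, 2.12], [-1.25, 1.32], [0.18, 2.47], [-1.1, 4.24], [0.23, 1.98], [-2.94, 2.94]. Speed limits (rad/s): [2.57, 2.57, 3.14, 3.14, 3.14, 3.14, 3.14].

## Interface

Orientations are given as [roll, pitch, yaw] about the fixed x, y, z axes, in that order (R = Rz(yaw) Ry(pitch) Rx(roll)).
In Python, from cell import read_state, cams, order, ctrl gives the robot as it stands.
- The arm moves only by the tool move_arm, never from a script. Its argument "targets" is text: rows parted by semicolons, each of 7 numbers parted by spaces: the gripper's target within -1 to 1 (fully open at 1, half-way at 0, shut at -1), then the shift along the tool's x, y, z in cm, then the turn, a rotation vector about the tool's x, y, z in degrees. A call has 1 to 5 rows; each row shifts and turns the commanded pose from where the row before left it, along the tool's axes as they then stand; what a row does not reach is not made up. A row lasts 1/12 s, in which the tool goes at most 41.7 mm and 7.16 degrees, less where a joint would pass 70% of its speed; a pose out of reach is approached as far as the arm can. A call with a gripper value outside its range is refused whole. The fingers move at their own pace and stop on an object; the grip force is fixed at half the most. Time passes only in rows, so rows that do not move let the fingers close. It gives the time, the measured TCP pose, the force, the opening and the grip force at its end, in the units of the state.
- read_state(): the state, without advancing time (a new reading comes with each control period).
- cams.get_image(name): name is "side" or "top"; returns a dict with "color" (384x512x3 uint8, red, green, blue), "fovy" (degrees; the focal length in pixels is half the picture's height over the tangent of half this angle, whatever the lens; pixels are square), "cx", "cy" (the principal point, pixels), "rvec" (rotation vector, rad) and "tvec" (3), from world to camera coordinates, as OpenCV has them. Camera axes: x right, y down, z forward; pixel columns grow to the right and rows downward; lengths in mm; the calibration is good to about 2 mm. A picture is of the moment at which its call begins. There is no depth.
- order.finish_job(): hands the job in; it is judged then, once.
The state is a dict: "clock": time; "qpos": joint angles; "qd": joint speeds; "tau": joint torques, N m; "eef_pos": TCP position; "tool_rot": TCP orientation; "force": force on the tool from outside, world axes, zero at the start; "torque": the same for the moment, N m; "width": finger opening in mm; "gripper_force": force on a finger pad.
Only numpy, scipy, OpenCV 4.12 (cv2) and the standard library are available. Lean on these libraries where they do the work, as an engineer would, in place of code of your own. Each camera call takes 0.05 s, during which the arm holds its last target. There are 200 camera calls.

## Task

On the lamp repairer's bench two identical green screw clamps each hold a lamp stem loosely. Turn the T-handle of the clamp that holds the brass stem clockwise (seen from above) until its rising resistance shows that the stem is firmly clamped, without forcing it on and crushing the tube, then let go; do not turn the other clamp, which holds the steel stem.

Things in the scene. Friction and masses are not known exactly. Their poses are not given: they have to be found in the camera images.
- brass_handle (a point): Middle of the T-handle on top of the clamp holding the brass stem: steel bar 90 long, 12 wide, 14 high (black balls of 19 mm on its ends), on a 10 mm upright screw. The point is the bar's centre, 165 mm above the bench, on the screw's axis; x runs along the bar, z up. Nothing within 35 mm below the bar but the screw. The handle turns in place and does not rise or sink.
- brass_screw (a joint): Angle of that screw (rad), growing clockwise seen from above; starts between 0.3 and 1.05. The sprung plate sinks 5 mm per rad and meets the stem at about 1.2. Turning takes 0.15 N m before that, then stiffens to some 0.25 N m at once, 0.35 at 1.5 and 0.5 at 1.9. Anywhere from 1.3 to 1.75 it is firmly clamped; beyond about 1.85 the tube is crushed. Let go, it springs back by 0.05 at most and stays.
- brass_stem: The brass lamp stem, a polished yellow tube 28 mm thick and 170 long with collars near its ends, lying loose and level in the clamp's V-block. Origin at its centre, 52 mm above the bench; x along the tube.
- brass_plate: Dark steel pressure plate of that clamp, 46 x 94 x 12 mm, on springs under the green bridge (145 x 40 mm, top 120 mm above the bench) between two steel columns. Origin at the centre of its underside, which comes down on the stem's top 66 mm above the bench.
- steel_handle_end (a point): Black ball on one end of the T-handle of the other, identical green clamp, the one holding the grey steel stem; 165 mm above the bench, 47 mm from that screw's axis. To be left alone.
There are look-alikes about, which are no part of the job. Leave any blue, orange or purple look-alike of the part that bears brass_handle alone.

How it is judged:
By the outcome, as a careful person would: the job done as asked, in the order asked, and still so for the second after the job is handed in, with the robot touching nothing.
It also fails if it takes over 32 s, if anything falls off the work surface, if the arm or the gripper's body presses on something with over 40 N, if the wrist force passes 120 N, or if a joint passes its speed limit or range.

## Working session

There is one attempt and no reset: what is moved stays moved. The work goes in short steps, Python scripts to look and compute and a tool call to move; the robot and the scene stay as the last step left them, time stands still between calls to the robot, and variables do not carry over. Pictures are saved under pics/ and viewed, at most 10 in all, crops included, and the job is handed in when it is done.

Besides the shell and the picture viewer there is one more tool, called after "Call:" by a JSON object that holds its "method" and its "body", one argument or row to a line. move_arm: Moves the arm, as the interface text tells. Its arguments: {"type":"object","properties":{"targets":{"type":"string"}},"required":["targets"]}

```bash
mkdir -p pics; cat > h.py <<'E'
import numpy as np, cv2
from cell import read_state, cams, order, ctrl
def grab(n,f):
    d=cams.get_image(n); cv2.imwrite('pics/'+f,d['color'][:,:,::-1]); return d
def ray(d,u,v,z):
    f=192/np.tan(np.radians(d['fovy'])/2); R,_=cv2.Rodrigues(np.array(d['rvec'],float)); t=np.array(d['tvec'],float).ravel()
    c=-R.T@t; w=R.T@np.array([(u-d['cx'])/f,(v-d['cy'])/f,1]); return c+w*(z-c[2])/w[2]
def proj(d,p):
    f=192/np.tan(np.radians(d['fovy'])/2); R,_=cv2.Rodrigues(np.array(d['rvec'],float)); q=R@np.array(p,float)+np.array(d['tvec'],float).ravel()
    return q[0]/q[2]*f+d['cx'],q[1]/q[2]*f+d['cy']
E
python3 - <<'E'
from h import *
import pickle
a=grab('top','t0.png');b=grab('side','s0.png')
pickle.dump((a,b),open('d.pkl','wb'))
cv2.imwrite('pics/a.png',np.vstack([a['color'],b['color']])[:,:,::-1][:, :])
s=read_state();print(s)
for d in(a,b):print(d['fovy'],d['cx'],d['cy'],d['rvec'],d['tvec'])
E
```

```text
{'clock': 0.1, 'qpos': array([ 1.05020592,  0.62926766,  0.03842935,  1.51828355, -0.02701749,
        0.99629841, -0.01997959]), 'qd': array([-0.00079054, -0.00086291, -0.00037278, -0.00073083,  0.00065811,
        0.00019489,  0.00032196]), 'tau': array([ 3.73228948e-03, -5.64526749e+01,  1.23078257e+00, -1.93971455e+01,
        1.13634719e-02,  5.45692761e-03,  6.10291337e-07]), 'eef_pos': array([ 285.31733453, -583.39775152,  230.46669429]), 'tool_rot': array([-3.13985283e+00, -5.03343976e-06,  4.54813408e-01]), 'force': array([ 0.42624001, -0.66943484, -0.09571603]), 'torque': array([-0.04289821, -0.00790898, -0.02149552]), 'gripper_force': 0.0, 'width': 85.34338652934258}
52.40927618191417 257.8299401616666 195.2813149650254 [ 2.16758917 -2.12719304  0.19535975] [-22.42241596 565.59225063 790.97867624]
44.75296215316855 254.5126088618708 188.83454044323938 [ 1.1868152   2.49334235 -0.806681  ] [ 339.42847787 -270.64056037 1476.25481042]
```

View pics/t0.png

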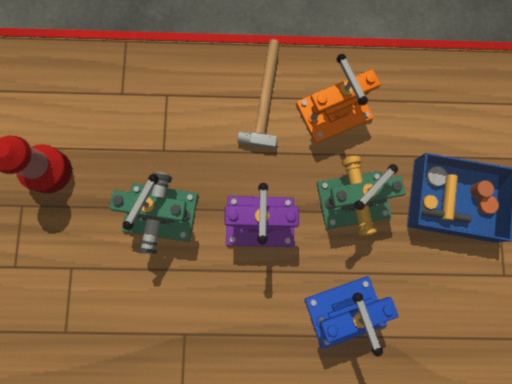

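View pics/s0.png

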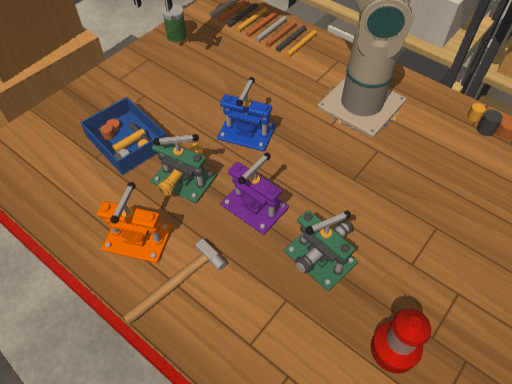

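Top view candidates for the T-handle are green/brass (377,187), green/steel (141,201), purple (263,213), orange (352,79) and blue (368,323). I choose the green clamp with the yellow tube, and check it in a close crop.

```bash
python3 - <<'E'
from h import *
import pickle
a,b=pickle.load(open('d.pkl','rb'))
A=cv2.resize(a['color'][140:250,310:420],(550,550),interpolation=2)[:, :400+150]
B=cv2.resize(b['color'][125:205,145:225],(550,550),interpolation=2)
A=cv2.resize(A,(400,400));B=cv2.resize(B,(400,400))
cv2.imwrite('pics/c.png',np.hstack([A,B])[:,:,::-1])
for z in(165,):
  for p in((377,187),(393,169),(360,205)): print('top',ray(a,*p,z))
  for p in((178,139),(158,141),(195,138)): print('side',ray(b,*p,z))
  print('steel',ray(a,141,201,z), 'orange',ray(a,352,79,z),'purple',ray(a,263,213,z),'blue',ray(a,368,323,z))
E
```

```text
top [ 566.69605535 -230.07884998  165.        ]
top [ 601.57228453 -261.3041688   165.        ]
top [ 532.36935258 -197.52934294  165.        ]
side [ 566.82447165 -223.47178744  165.        ]
side [ 603.06093873 -257.51630708  165.        ]
side [ 537.54884392 -192.73441932  165.        ]
steel [531.66955465 202.79123466 165.        ] orange [ 778.6661293  -188.09336777  165.        ] purple [514.086449   -19.38209309 165.        ] blue [ 323.79272216 -206.4167937   165.        ]
```

View pics/c.png

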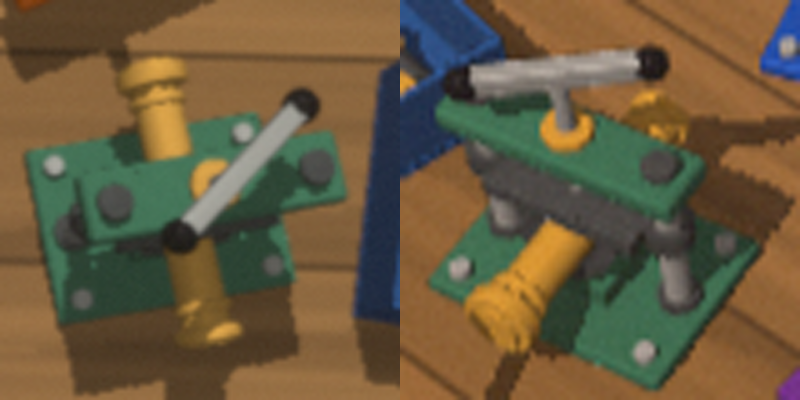

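The crop confirms the choice: a green clamp, yellow tube with collars, bar balls at top (393,169) and (360,205). They are 94 mm apart, as they should be. Both views agree on a centre of about (568,-227) with the bar at -43°. Now I move above it.

Call:
{"method": "move_arm", "body": {
  "targets": "1 2.73 -1.3 0 0 0 0;1 2.73 -1.3 0 0 0 0;1 2.73 -1.3 0 0 0 0;1 2.73 -1.3 0 0 0 0;1 2.73 -1.3 0 0 0 0"
}}

```text
clock: 0.52
eef_pos: [380.1, -464.1, 230.9]
tool_rot: [-3.141, 0.0, 0.454]
force: [0.1, -0.5, -0.3]
width: 85.8
gripper_force: 0.0
```

Call:
{"method": "move_arm", "body": {
  "targets": "1 2.73 -1.3 0 0 0 0;1 2.73 -1.3 0 0 0 0;1 2.73 -1.3 0 0 0 0;1 2.73 -1.3 0 0 0 0;1 2.73 -1.3 0 0 0 0"
}}

```text
clock: 0.93
eef_pos: [474.2, -345.8, 231.0]
tool_rot: [-3.141, 0.0, 0.455]
force: [-0.2, -0.3, -0.6]
width: 85.2
gripper_force: 0.0
```

Call:
{"method": "move_arm", "body": {
  "targets": "1 2.73 -1.3 0 0 0 0;1 2.73 -1.3 0 0 0 0;1 2.73 -1.3 0 0 0 0;1 2.73 -1.3 0 0 0 0;1 2.73 -1.3 0 0 0 0"
}}

```text
clock: 1.35
eef_pos: [568.3, -227.5, 230.9]
tool_rot: [-3.141, 0.001, 0.455]
force: [1.4, 0.2, 0.1]
width: 84.9
gripper_force: 0.0
```

Call:
{"method": "move_arm", "body": {
  "targets": "1 0 0 0 0 0 -7;1 0 0 0 0 0 -7;1 0 0 0 0 0 -7;1 0 0 0 0 0 -7;1 0 0 0 0 0 -7"
}}

```text
clock: 1.77
eef_pos: [567.5, -228.6, 230.8]
tool_rot: [-3.141, 0.0, 1.072]
force: [0.3, 0.6, -0.2]
width: 85.2
gripper_force: 0.0
```

Call:
{"method": "move_arm", "body": {
  "targets": "1 0 0 0 0 0 -7;1 0 0 0 0 0 -7;1 0 0 0 0 0 -7;1 0 0 0 0 0 -7;1 0 0 0 0 0 -7"
}}

```text
clock: 2.18
eef_pos: [567.4, -228.9, 230.9]
tool_rot: [-3.141, -0.0, 1.682]
force: [0.2, -0.3, 0.1]
width: 85.5
gripper_force: 0.0
```

Call:
{"method": "move_arm", "body": {
  "targets": "1 0 0 0 0 0 -7;1 0 0 0 0 0 -7;1 0 0 0 0 0 -7;1 0 0 0 0 0 -7;1 0 0 0 0 0 -7"
}}

```text
clock: 2.6
eef_pos: [567.4, -228.9, 230.9]
tool_rot: [-3.141, -0.001, 2.293]
force: [-0.3, -0.5, 0.7]
width: 85.5
gripper_force: 0.0
```

Call:
{"method": "move_arm", "body": {
  "targets": "1 0 0 0 0 0 -6;1 0 0 0 0 0 0;1 0 0 0 0 0 0"
}}

```text
clock: 2.85
eef_pos: [567.4, -229.0, 230.9]
tool_rot: [-3.142, -0.001, 2.389]
force: [0.4, -0.1, -0.4]
width: 85.2
gripper_force: 0.0
```

Call:
{"method": "move_arm", "body": {
  "targets": "1 0 0 2.1 0 0 0;1 0 0 2.1 0 0 0;1 0 0 2.1 0 0 0;1 0 0 2.1 0 0 0;1 0 0 0 0 0 0"
}}

```text
clock: 3.27
eef_pos: [564.8, -228.3, 143.3]
tool_rot: [-3.138, -0.007, 2.39]
force: [-0.9, -0.4, 0.2]
width: 85.4
gripper_force: 0.0
```

```bash
python3 - <<'E'
from h import *
b=grab('side','s1.png');a=grab('top','t1.png')
A=cv2.resize(a['color'][130:250,310:430],(400,400),interpolation=2)
B=cv2.resize(b['color'][95:205,115:225],(400,400),interpolation=2)
cv2.imwrite('pics/e.png',np.hstack([A,B])[:,:,::-1])
s=read_state();print(s['eef_pos'],s['force'],s['torque'],s['qpos'])
E
```

```text
[ 567.49609211 -228.69117239  147.06409137] [ 0.54646881  0.0585699  -0.08920818] [-0.04195939  0.03559988  0.04857735] [ 0.61276203  0.70874152 -0.45280533  1.69966675  0.39718227  0.82708207
  0.80161641]
```

View pics/e.png

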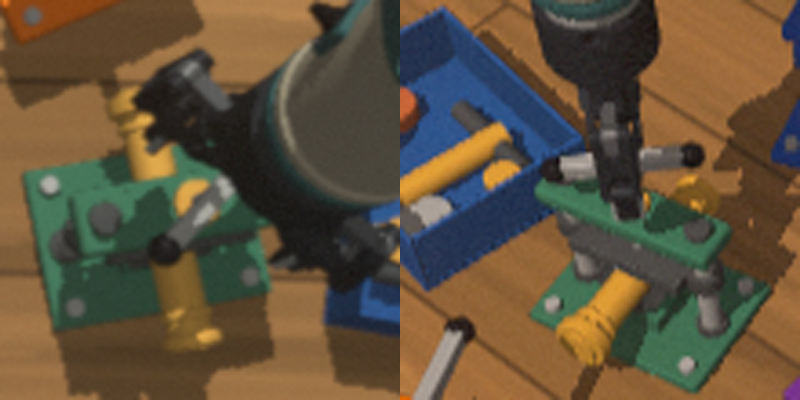

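The side crop shows the fingers straddling the bar near its middle, with the bar level with the pads. I close.

Call:
{"method": "move_arm", "body": {
  "targets": "-1 0 0 0 0 0 0;-1 0 0 0 0 0 0;-1 0 0 0 0 0 0;-1 0 0 0 0 0 0;-1 0 0 0 0 0 0"
}}

```text
clock: 3.78
eef_pos: [568.1, -229.0, 148.0]
tool_rot: [3.141, 0.001, 2.392]
force: [-0.1, -0.4, -0.4]
width: 25.3
gripper_force: 0.0
```

Call:
{"method": "move_arm", "body": {
  "targets": "-1 0 0 0 0 0 0;-1 0 0 0 0 0 0;-1 0 0 0 0 0 0"
}}

```text
clock: 4.03
eef_pos: [569.3, -227.6, 148.0]
tool_rot: [3.139, 0.001, 2.393]
force: [2.4, 3.8, 3.1]
width: 11.1
gripper_force: 60.5
```

```bash
cat > st.py <<'E'
from h import *
from scipy.spatial.transform import Rotation as R
s=read_state();print(s['clock'],s['eef_pos'].round(1),'yaw',np.degrees(s['tool_rot'][2]).round(2),s['tool_rot'].round(3),s['force'].round(1),s['torque'].round(3),s['width'],s['gripper_force'],'tau7',s['tau'].round(3),s['qpos'][6])
E
python3 st.py
```

```text
4.0333 [ 569.3 -227.6  148. ] yaw 137.11 [3.139e+00 1.000e-03 2.393e+00] [2.4 3.8 3.1] [ 0.637 -0.492 -0.025] 11.088408661093517 60.52052915096283 tau7 [ 2.5300e+00 -5.3529e+01 -3.2860e+00 -1.4343e+01  7.6400e-01  8.3200e-01
  6.0000e-03] 0.8025472587883744
```

Call:
{"method": "move_arm", "body": {
  "targets": "-1 0 0.2 0 0 0 0;-1 0 0 0 0 0 3;-1 0 0 0 0 0 3;-1 0 0 0 0 0 3;-1 0 0 0 0 0 0"
}}

```text
clock: 4.45
eef_pos: [569.2, -227.6, 148.0]
tool_rot: [-3.141, 0.001, 2.233]
force: [-0.0, 2.3, 5.4]
width: 10.8
gripper_force: 61.0
```

```bash
python3 st.py
```

```text
4.45 [ 569.2 -227.6  148. ] yaw 127.97 [-3.141e+00  1.000e-03  2.233e+00] [-0.   2.3  5.4] [ 0.291  0.084 -0.063] 10.777335952751358 60.999512672424316 tau7 [  0.62  -51.914  -3.835 -14.621   0.312  -0.073  -0.337] 0.6739615640709071
```

Call:
{"method": "move_arm", "body": {
  "targets": "-1 0 0 0 0 0 2;-1 0 0 0 0 0 2;-1 0 0 0 0 0 2;-1 0 0 0 0 0 0"
}}

```text
clock: 4.78
eef_pos: [569.2, -227.6, 148.0]
tool_rot: [-3.141, 0.001, 2.13]
force: [-0.3, 1.2, 6.9]
width: 11.0
gripper_force: 61.0
```

```bash
python3 st.py
```

```text
4.7833 [ 569.2 -227.6  148. ] yaw 122.04 [-3.141e+00  1.000e-03  2.130e+00] [-0.3  1.2  6.9] [ 0.278  0.064 -0.01 ] 10.9694860832763 60.99681258201599 tau7 [  0.718 -51.832  -3.466 -14.665   0.291  -0.091  -0.236] 0.5921280196839361
```

Call:
{"method": "move_arm", "body": {
  "targets": "-1 0 0 0 0 0 1.5;-1 0 0 0 0 0 1.5;-1 0 0 0 0 0 1.5"
}}

```text
clock: 5.03
eef_pos: [569.2, -227.7, 148.0]
tool_rot: [-3.141, 0.001, 2.052]
force: [0.5, 1.0, 5.8]
width: 10.6
gripper_force: 61.0
```

```bash
python3 st.py
```

```text
5.0333 [ 569.2 -227.7  148. ] yaw 117.58 [-3.141e+00  1.000e-03  2.052e+00] [0.5 1.  5.8] [0.254 0.042 0.285] 10.568095588679121 61.044291257858276 tau7 [ 1.2870e+00 -5.1661e+01 -3.2960e+00 -1.4749e+01  2.1900e-01 -9.4000e-02
  3.0000e-03] 0.5306526753440653
```

Call:
{"method": "move_arm", "body": {
  "targets": "-1 0 0 0 0 0 1.5;-1 0 0 0 0 0 1.5"
}}

```text
clock: 5.2
eef_pos: [569.2, -227.6, 148.0]
tool_rot: [-3.141, 0.001, 2.0]
force: [0.7, 1.3, 6.0]
width: 10.7
gripper_force: 61.1
```

```bash
python3 st.py
```

```text
5.2 [ 569.2 -227.6  148. ] yaw 114.59 [-3.141e+00  1.000e-03  2.000e+00] [0.7 1.3 6. ] [0.325 0.046 0.239] 10.666283764711956 61.050002574920654 tau7 [ 1.2720e+00 -5.1676e+01 -3.1070e+00 -1.4765e+01  2.0100e-01 -1.0300e-01
 -1.2000e-02] 0.48947898923672745
```

Call:
{"method": "move_arm", "body": {
  "targets": "-1 0 0 0 0 0 1.5;-1 0 0 0 0 0 1.5"
}}

```text
clock: 5.37
eef_pos: [569.2, -227.7, 148.0]
tool_rot: [-3.141, 0.001, 1.948]
force: [0.2, 0.8, 6.2]
width: 10.9
gripper_force: 61.1
```

```bash
python3 st.py
```

```text
5.3667 [ 569.2 -227.7  148. ] yaw 111.59 [-3.141e+00  1.000e-03  1.948e+00] [0.2 0.8 6.2] [0.277 0.095 0.309] 10.851224011386568 61.05411171913147 tau7 [ 1.2750e+00 -5.1684e+01 -2.9110e+00 -1.4782e+01  1.8400e-01 -1.1200e-01
 -2.9000e-02] 0.44831935880580137
```

Call:
{"method": "move_arm", "body": {
  "targets": "-1 0 0 0 0 0 1.5"
}}

```text
clock: 5.45
eef_pos: [569.2, -227.6, 148.0]
tool_rot: [-3.141, 0.001, 1.922]
force: [0.5, 2.0, 4.6]
width: 10.8
gripper_force: 61.1
```

```bash
cat > q.py <<'E'
from h import *
s=read_state();print('yaw',np.degrees(s['tool_rot'][2]).round(2),'Tz',s['torque'][2].round(3),'tau7',s['tau'][6].round(3),'qd7',s['qd'][6].round(3),s['force'].round(1))
E
python3 q.py
```

```text
yaw 110.1 Tz 0.283 tau7 -0.038 qd7 -0.244 [0.5 2.  4.6]
```

Call:
{"method": "move_arm", "body": {
  "targets": "-1 0 0 0 0 0 1.5"
}}

```text
clock: 5.53
eef_pos: [569.2, -227.6, 148.0]
tool_rot: [-3.141, 0.001, 1.895]
force: [-0.8, 1.1, 5.0]
width: 10.7
gripper_force: 61.1
```

```bash
python3 q.py
```

```text
yaw 108.59 Tz 0.31 tau7 -0.047 qd7 -0.245 [-0.8  1.1  5. ]
```

Call:
{"method": "move_arm", "body": {
  "targets": "-1 0 0 0 0 0 1.5"
}}

```text
clock: 5.62
eef_pos: [569.2, -227.7, 148.0]
tool_rot: [-3.141, 0.001, 1.869]
force: [-0.1, 1.2, 4.9]
width: 10.5
gripper_force: 61.1
```

```bash
python3 q.py
```

```text
yaw 107.1 Tz 0.312 tau7 -0.056 qd7 -0.243 [-0.1  1.2  4.9]
```

The torque reads near 0.3 N m with no jump seen. To separate load from bias, I release and repeat the same turn in air as a baseline.

Call:
{"method": "move_arm", "body": {
  "targets": "0.3 0 0 0 0 0 0;0.3 0 0 0 0 0 0;0.3 0 0 0 0 0 0;0.3 0 0 0 0 0 0;0.3 0 0 0 0 0 0"
}}

```text
clock: 6.03
eef_pos: [568.8, -227.7, 147.0]
tool_rot: [-3.141, -0.0, 1.869]
force: [0.3, -0.6, 0.1]
width: 55.4
gripper_force: 0.0
```

```bash
python3 st.py
```

```text
6.0333 [ 568.8 -227.7  147. ] yaw 107.06 [-3.141 -0.     1.869] [ 0.3 -0.6  0.1] [ 0.036 -0.03  -0.008] 55.41547143125684 0.0 tau7 [ 1.4000e-02 -5.5229e+01 -3.6700e+00 -1.5845e+01  1.4000e-02  1.0000e-02
  4.0000e-03] 0.38669032543452203
```

Call:
{"method": "move_arm", "body": {
  "targets": "0.3 0 0 0 0 0 -4;0.3 0 0 0 0 0 -4;0.3 0 0 0 0 0 -4;0.3 0 0 0 0 0 0"
}}

```text
clock: 6.37
eef_pos: [568.9, -227.6, 147.1]
tool_rot: [-3.141, -0.0, 2.08]
force: [0.2, 0.1, 0.6]
width: 55.5
gripper_force: 0.0
```

Call:
{"method": "move_arm", "body": {
  "targets": "0.3 0 0 0 0 0 1.5;0.3 0 0 0 0 0 1.5;0.3 0 0 0 0 0 1.5"
}}

```text
clock: 6.62
eef_pos: [569.1, -227.5, 147.3]
tool_rot: [-3.141, 0.0, 1.996]
force: [-0.4, 0.4, -0.2]
width: 55.3
gripper_force: 0.0
```

```bash
python3 q.py
```

```text
yaw 114.33 Tz 0.032 tau7 0.255 qd7 -0.241 [-0.4  0.4 -0.2]
```

Call:
{"method": "move_arm", "body": {
  "targets": "0.3 0 0 0 0 0 1.5"
}}

```text
clock: 6.7
eef_pos: [569.2, -227.4, 147.4]
tool_rot: [-3.142, 0.0, 1.97]
force: [0.0, 0.6, -0.6]
width: 55.3
gripper_force: 0.0
```

```bash
python3 q.py
```

```text
yaw 112.86 Tz 0.016 tau7 0.251 qd7 -0.24 [ 0.   0.6 -0.6]
```

Call:
{"method": "move_arm", "body": {
  "targets": "0.3 0 0 0 0 0 1.5;0.3 0 0 0 0 0 1.5"
}}

```text
clock: 6.87
eef_pos: [569.2, -227.3, 147.3]
tool_rot: [-3.142, 0.0, 1.918]
force: [-0.7, 0.6, 0.1]
width: 55.6
gripper_force: 0.0
```

```bash
python3 q.py
```

```text
yaw 109.89 Tz -0.004 tau7 0.254 qd7 -0.242 [-0.7  0.6  0.1]
```

Call:
{"method": "move_arm", "body": {
  "targets": "0.3 0 0 0 0 0 1.5;0.3 0 0 0 0 0 1.5"
}}

```text
clock: 7.03
eef_pos: [569.2, -227.4, 147.4]
tool_rot: [3.142, 0.0, 1.866]
force: [-1.0, -0.3, -0.0]
width: 55.2
gripper_force: 0.0
```

```bash
python3 q.py
```

```text
yaw 106.9 Tz -0.026 tau7 0.256 qd7 -0.246 [-1.  -0.3 -0. ]
```

The baseline tau7 is steady at 0.253, so the real load rose from 0.25 to 0.312 N m at 0.34 N m/rad. The plate is on the stem and the screw is at about 1.38, or 1.57 at the very most. I regrip and add about 0.1 rad.

Call:
{"method": "move_arm", "body": {
  "targets": "-1 0 0 0 0 0 0;-1 0 0 0 0 0 0;-1 0 0 0 0 0 0;-1 0 0 0 0 0 0;-1 0 0 0 0 0 0"
}}

```text
clock: 7.45
eef_pos: [569.1, -227.4, 147.5]
tool_rot: [3.142, 0.0, 1.869]
force: [-1.2, -0.5, 1.7]
width: 10.9
gripper_force: 59.3
```

Call:
{"method": "move_arm", "body": {
  "targets": "-1 0 0 0 0 0 0;-1 0 0 0 0 0 0"
}}

```text
clock: 7.62
eef_pos: [569.2, -227.4, 147.5]
tool_rot: [3.142, 0.0, 1.869]
force: [-1.1, -0.6, 0.8]
width: 10.8
gripper_force: 59.4
```

```bash
python3 st.py
```

```text
7.6167 [ 569.2 -227.4  147.5] yaw 107.08 [3.142 0.    1.869] [-1.1 -0.6  0.8] [-0.01   0.156  0.237] 10.795922715747764 59.41284656524658 tau7 [  0.156 -54.069  -3.468 -15.809  -0.153  -0.244  -0.25 ] 0.38651109390274513
```

Call:
{"method": "move_arm", "body": {
  "targets": "-1 0 0 0 0 0 1.5;-1 0 0 0 0 0 1.5;-1 0 0 0 0 0 1.5"
}}

```text
clock: 7.87
eef_pos: [569.2, -227.4, 147.5]
tool_rot: [3.142, 0.0, 1.787]
force: [-1.6, 0.2, 3.8]
width: 10.8
gripper_force: 59.6
```

```bash
python3 q.py
```

```text
yaw 102.41 Tz 0.321 tau7 -0.076 qd7 -0.244 [-1.6  0.2  3.8]
```

Call:
{"method": "move_arm", "body": {
  "targets": "-1 0 0 0 0 0 1.5"
}}

```text
clock: 7.95
eef_pos: [569.1, -227.4, 147.5]
tool_rot: [3.142, 0.0, 1.761]
force: [-1.3, 0.1, 4.0]
width: 10.4
gripper_force: 59.7
```

```bash
python3 q.py
```

```text
yaw 100.91 Tz 0.343 tau7 -0.091 qd7 -0.243 [-1.3  0.1  4. ]
```

The load is 0.344 N m, so the screw is at about 1.49: firmly clamped. I let go and rise.

Call:
{"method": "move_arm", "body": {
  "targets": "1 0 0 0 0 0 0;1 0 0 0 0 0 0;1 0 0 0 0 0 0;1 0 0 0 0 0 0;1 0 0 0 0 0 0"
}}

```text
clock: 8.37
eef_pos: [569.2, -227.4, 147.2]
tool_rot: [3.142, -0.0, 1.764]
force: [-0.1, 0.4, -0.1]
width: 70.7
gripper_force: 0.0
```

Call:
{"method": "move_arm", "body": {
  "targets": "1 0 0 0 0 0 0;1 0 0 -1 0 0 0;1 0 0 -2 0 0 0;1 0 0 -3 0 0 0;1 0 0 -3 0 0 0"
}}

```text
clock: 8.78
eef_pos: [568.6, -227.1, 238.4]
tool_rot: [-3.14, -0.001, 1.764]
force: [0.7, -0.6, 0.5]
width: 85.5
gripper_force: 0.0
```

Call:
{"method": "move_arm", "body": {
  "targets": "1 0 0 -3 0 0 0;1 0 0 -2 0 0 0;1 0 0 0 0 0 0;1 0 0 0 0 0 0"
}}

```text
clock: 9.12
eef_pos: [569.8, -227.6, 289.3]
tool_rot: [3.139, 0.002, 1.764]
force: [0.6, -0.2, -0.9]
width: 85.5
gripper_force: 0.0
```

```bash
python3 - <<'E'
from h import *
b=grab('side','s2.png')
B=cv2.resize(b['color'][95:205,115:225],(500,500),interpolation=2)
cv2.imwrite('pics/f.png',B[:,:,::-1])
E
python3 st.py
```

```text
9.1667 [ 568.9 -227.4  287.7] yaw 101.05 [3.141 0.    1.764] [-0.1  0.7 -0.4] [0.009 0.062 0.034] 85.54701456737595 0.0 tau7 [-7.5000e-02 -5.3142e+01 -3.3220e+00 -2.0989e+01  0.0000e+00 -2.9000e-02
  4.0000e-03] 0.36209784331479583
```

View pics/f.png

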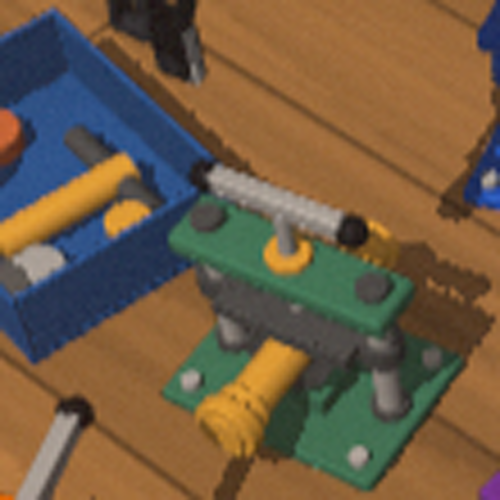

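The handle now has balls at crop pixels (201,176) and (352,230). It has turned as intended, the stem is in place and the gripper is clear above. I hand in.

```bash
python3 - <<'E'
from h import *
import pickle
a,b=pickle.load(open('d.pkl','rb'))
p=ray(b,115+201/4.545,95+176/4.545,165);q=ray(b,115+352/4.545,95+230/4.545,165)
print(p,q,np.degrees(np.arctan2(*(p-q)[1::-1])))
print(order.finish_job())
E
```

```text
[ 583.97726111 -272.86399648  165.        ] [ 559.91419396 -180.27429126  165.        ] -75.43172877009084
the job is handed in; nothing more can be done
None
```

I turned the brass stem's clamp about 0.63 rad clockwise until its resistance rose to about 0.34 N m. That puts the screw at roughly 1.5 rad, firmly clamped and short of crushing; I then let go, left the steel stem's clamp alone and handed the job in.

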